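Clamp a slide mailer in the hand press

TASK

First slide the green slide mailer along the channel of the small hand press, under its bridge, until it rests against the end stop. Then flip the yellow safety catch fully outward, away from the lever, and after that pull the red-handled lever towards the mouth of the channel as far as it goes, so that the pad clamps the mailer. Finish while still holding the lever pulled (it springs back if let go), and leave the petri dish, the grey-and-black objective case and the coverslip box where they are.

Things in the scene. Friction and masses are not known exactly. Their poses are not given: they have to be found in the camera images.
- slide_press: Fixed hand press: grey base plate 200 (x -120 to 80) x 130 (y) x 10 mm high. Origin at desk level, +x runs from the channel's mouth to its end stop, z up. This is the 'press frame' below, in mm. The channel runs along x at y = 0: floor z = 10, inner faces of the aluminium guides y = +-19, guide tops z = 16, from x = -110 to the end stop.
- slide_mailer: Loose green slide mailer, 84 x 32 x 14 mm high, 30 g, lying in the channel, its length along press x, one end out of the bridge towards the mouth. Origin under its middle; own +y points along its length to the mouth (press -x). Against the end stop its origin is at press x = 0, its rear end at -42, its top at z = 24. It starts 35 to 65 mm short of that.
- safety_catch (a joint): Angle of the yellow catch, rad: 0 (to 0.12 at the start) = closed, its bar lies across in front of the lever's shaft and blocks it; 1.5 = flipped fully outward (to press +y), at its stop. The lever is free above about 1.1. It stays where it is left (friction 0.04 N m, 1 to 2 N at the tab).
- catch_tab (a point): On the catch's upright thumb tab, 2 mm below its upper edge, mid-thickness, 40 mm from the catch hinge. The tab is 20 mm wide (press x), 10 mm thick (press y) and stands straight up from the hinge at 0. Push it to press +y: it lies down outward while the blocking bar, 72 mm long, rises upright.
- catch_hinge (a point): Point on the catch's hinge axis (along press x) under the tab, at press (44, 60, 115). Hub and pin have a radius of 8 mm; the post that carries them (x 52 to 68, y 54 to 66) ends at z = 116.
- pull_lever (a joint): Angle of the lever, rad: 0 = at rest, leaning 0.45 rad back from upright to press +x; 0.9 = pulled fully to press -x, leaning 0.45 rad forward, at its stop. A spring returns it: about 3 N at the handle to start, 7 N at the end.
- lever_grip (a point): Place to hold the red round handle bar: on the bar's axis, 48 mm to press -y of the lever's shaft and 100 mm from the lever hinge. The bar is 18 mm in diameter and runs along press y from y = +8 to -76. The shaft (12 mm wide) is at y = 0. Below the bar at this place all is free down to the bridge at z = 55.
- lever_hinge (a point): Point on the lever's hinge axis (along press y), beside the grip point: press (35, -48, 70) mm.
- press_pad: Rubber pad under the bridge, 44 x 28 mm, centred at press (18, 0); origin in the middle of its underside, z = 33 at rest. It comes down as the lever is pulled and then presses on the mailer through a spring (about 4 N at full pull).
- petri_dish: Bystander, petri dish with pink content, 58 mm across, 16 mm high; origin under its centre.
- objective_case: Bystander, grey case with black foot, 39 mm across, 76 mm high; origin under its centre.
- coverslip_box: Bystander, white box 29 x 29 x 17 mm; origin under its centre. It lies to the right of the press (robot's view), near a tall fixed microscope that fills the desk's right part from about 0.45 m ahead of the robot and 0.2 to 0.5 m to its right; keep the arm clear of that when swinging past.
- end_stop (a point): Foot of the steel end stop's face, at press (42, 0, 10). The white bridge over the channel spans x -12 to 60, y +-65, underside z = 40, top z = 55; lever and catch stand on it.
Mind the look-alikes: they are no part of the job. What is meant by the slide_mailer is not pink, and is the larger of those in its own colour.

How it is judged (in metres and radians):
On the way, in this order (a step that is already met when the one before it is completed fails the run):
1. the mailer is against the end stop (within 4 mm), the catch still closed (x of slide_mailer in the frame of slide_press above -0.004 m and value of joint safety_catch below 0.5 rad), for 0.1 s.
2. the catch is flipped outward (past 1.1 rad), the lever not yet pulled (value of joint safety_catch above 1.1 rad and value of joint pull_lever below 0.2 rad), for 0.1 s.
At the end, for the whole second after the job is handed in: The robot holds the lever pulled past 0.78 of 0.9 rad with at least 1 N on it, the catch stays flipped past 1.1 rad, the mailer rests within 4 mm of the end stop and the pad presses on it with at least 1 N (value of joint pull_lever above 0.78 rad and value of joint safety_catch above 1.1 rad and x of slide_mailer in the frame of slide_press above -0.004 m and contact force between press_pad and slide_mailer above 1 N and contact force between any of the fingers, the arm and pull_lever above 1 N); the arm keeps its last pose, push and grip.
It fails at once if the lever is forced past the closed catch (value of joint pull_lever above 0.3 rad and value of joint safety_catch below 0.6 rad).
It fails at once if the petri dish is moved by more than 20 mm (distance of petri_dish from where it was at the start of the episode above 0.02 m).
It fails at once if the objective case is moved by more than 20 mm (distance of objective_case from where it was at the start of the episode above 0.02 m).
It fails at once if the coverslip box is moved by more than 20 mm (distance of coverslip_box from where it was at the start of the episode above 0.02 m).
It also fails if it takes over 64 s, if anything falls off the work surface, if the arm or the gripper's body presses on something with over 40 N, if the wrist force passes 120 N, or if a joint passes its speed limit or range.

ROBOT

A 6-joint arm with a two-finger parallel gripper is mounted at the origin on a cart in front of the work surface, level with it; the furniture and walls round the work are solid. World frame = base frame: x ahead of the robot, y to its left, z up, the work surface at z = 0. Lengths are in m, angles in degrees, forces in N, time in s.
With the tool pointing down it reaches from about 0.375 to 0.9 m from the base axis. Payload 3.1 kg.
Tool frame: the origin (TCP) lies on the centre line of the jaws, within the pads' length; the fingertips stand 8 mm ahead of it and the grasp point (between the pads) lies 11 mm behind it (bot.tip_extent is the distance from the TCP to the fingertips, in m); z points along the fingers, y is the line along which they close (so a half turn about z gives the same grasp; the last joint's range is limited). The gripper opens to 87 mm and grips with 3 to 60 N. Pads are 19 mm wide; open, the fingers measure 117 mm over their backs; the gripper's body (75 mm by 190 mm) begins 51 mm behind the grasp point.
Start: joints at [-80.529, 30.224, 82.088, -0, 67.689, -10.227], TCP at [0.211, -0.588, 0.231] pointing down, gripper open.
Joint ranges: [-176.69, 176.69], [-43.24, 126.21], [12.49, 139.97], [-82, 262], [0, 151.66], [-163.58, 163.58]. Speed limits (degrees/s): [159.86, 159.86, 180, 180, 180, 180].

INTERFACE

Orientations are given as a 3x3 rotation matrix whose columns are the frame's x, y, z axes.
In Python, from rig import bot, vision, workorder gives the robot as it stands.
- The arm moves only by the shell command python3 -m handwheel 'ROWS'. ROWS is JSON, a list of rows, each an object with "delta_rot": the turn, a rotation vector about the tool's x, y, z in rad, a list of three; "xyz": the shift along the tool's x, y, z in mm, a list of three; "hand": the closure, from -1 (fully open) to 1 (shut). A call has exactly 5 rows; each row is the pose to reach, as a shift and turn from the pose commanded when the call began, along the tool's axes at that moment; what a row does not reach only later rows make up. A row lasts 1/8 s, in which the tool goes at most 62.5 mm and 10.7 degrees, less where a joint would pass 70% of its speed; a pose out of reach is approached as far as the arm can. A call with a gripper value outside its range is refused whole. The fingers move at their own pace and stop on an object; the grip force is fixed at half the most. Time passes only in rows, so rows that repeat a pose let the fingers close, or fill a call up. It gives the time, the measured TCP pose, the force, the opening and the grip force at its end, in the units of the state.
- bot.read_state(): the state, without advancing time (a new reading comes with each control period).
- vision.capture(name): name is "scene" or "top"; returns the picture (400x640x3 uint8, red, green, blue); there is no depth.
- vision.camera_model(name): a dict with "camera_matrix" (3x3 intrinsics, pixels), "camera_from_world" (4x4, takes a point from world to camera coordinates). Camera axes: x right, y up, looking along -z (the intrinsics and any distortion apply to the point x, -y, -z); pixel columns grow to the right and rows downward; lengths in m; the calibration is good to about 2 mm. A picture is of the moment at which its call begins. camera_model takes no time and is no camera call.
- workorder.hand_in(): hands the job in; it is judged then, once.
The state is a dict: "time_s": time; "joint_positions": joint angles; "qvel": joint speeds; "tau": joint torques, N m; "position": TCP position; "tcp_rot": TCP orientation; "force": force on the tool from outside, world axes, zero at the start; "moment": the same for the moment, N m; "opening": opening from 0.0 (shut) to 1.0 (fully open); "grasp_force": force on a finger pad.
Only numpy, scipy, OpenCV 4.12 (cv2) and the standard library are available. Lean on these libraries where they do the work, as an engineer would, in place of code of your own. Each camera call takes 0.05 s, during which the arm holds its last target. There are 200 camera calls.

## Working session

There is one attempt and no reset: what is moved stays moved. The work goes in short steps, Python scripts to look and compute and a shell command to move; the robot and the scene stay as the last step left them, time stands still between calls to the robot, and variables do not carry over. Pictures are saved under pics/ and viewed, at most 10 in all, crops included, and the job is handed in when it is done.

```bash
mkdir -p pics; ls
python3 - <<'E'
from rig import bot, vision
import cv2, json
for n in("scene","top"):
    im=vision.capture(n); cv2.imwrite(f"pics/{n}0.png",im[:,:,::-1])
    m=vision.camera_model(n); print(n,m)
s=bot.read_state(); print(s['time_s'],s['position'],s['tcp_rot'],s['opening'])
E
```

```text
pics
scene {'camera_matrix': array([[371.36798178,   0.        , 323.22972067],
       [  0.        , 371.36798178, 202.61451533],
       [  0.        ,   0.        ,   1.        ]]), 'camera_from_world': array([[-0.24234851, -0.97013996,  0.0097807 ,  0.25143219],
       [ 0.41020009, -0.09332494,  0.90720799, -0.30048632],
       [-0.87920594,  0.22387255,  0.42056866, -0.46840164],
       [ 0.        ,  0.        ,  0.        ,  1.        ]])}
top {'camera_matrix': array([[451.08666654,   0.        , 316.62084358],
       [  0.        , 451.08666654, 201.58035919],
       [  0.        ,   0.        ,   1.        ]]), 'camera_from_world': array([[ 0.01801086, -0.99975507,  0.01286099,  0.09505967],
       [ 0.99590725,  0.01907802,  0.08834462, -0.54501839],
       [-0.08856835,  0.01121719,  0.99600694, -1.09500282],
       [ 0.        ,  0.        ,  0.        ,  1.        ]])}
0.1 [ 0.21056563 -0.58775567  0.22965488] [[ 9.41470714e-01  3.37094575e-01 -3.76092818e-04]
 [ 3.37094642e-01 -9.41468705e-01  1.96946917e-03]
 [ 3.09817754e-04 -1.98097642e-03 -9.99997990e-01]] 1.000009438618759
```

View pics/scene0.png

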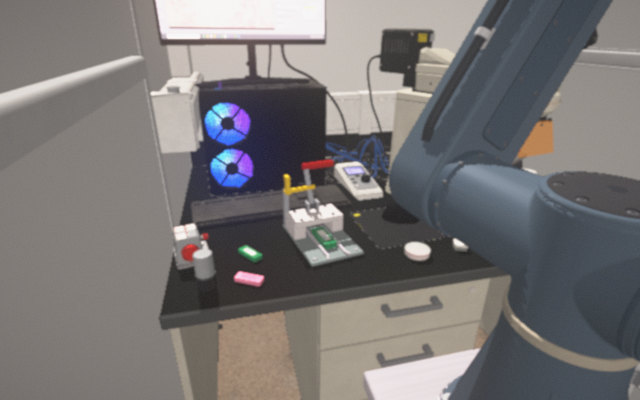

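View pics/top0.png

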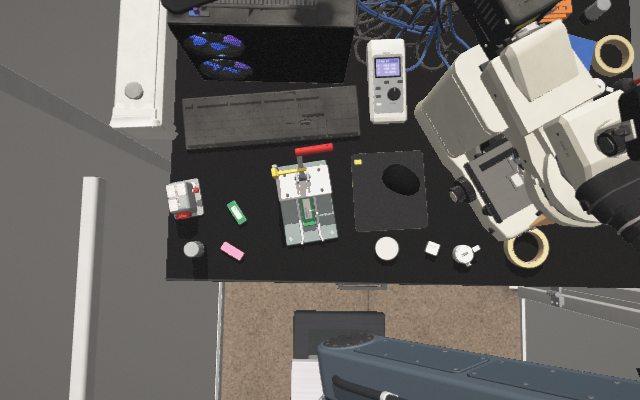

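The scene picture shows the press at (320,225), with its mouth towards the robot. In the top view there is a green item in the channel at (308,210), a smaller green one at (236,212) and a pink one at (232,251). The one in the channel is green, the larger of the two green ones, and lies where the description says, so it is the one meant. I'll confirm that in enlarged crops.

Run:
```python
import cv2
a=cv2.imread("pics/top0.png")[138:254,215:350]; cv2.imwrite("pics/topc.png",cv2.resize(a,None,fx=5,fy=5,interpolation=cv2.INTER_CUBIC))
a=cv2.imread("pics/scene0.png")[150:270,230:375]; cv2.imwrite("pics/scenec.png",cv2.resize(a,None,fx=5,fy=5,interpolation=cv2.INTER_CUBIC))
```

```text
(no output)
```

View pics/topc.png

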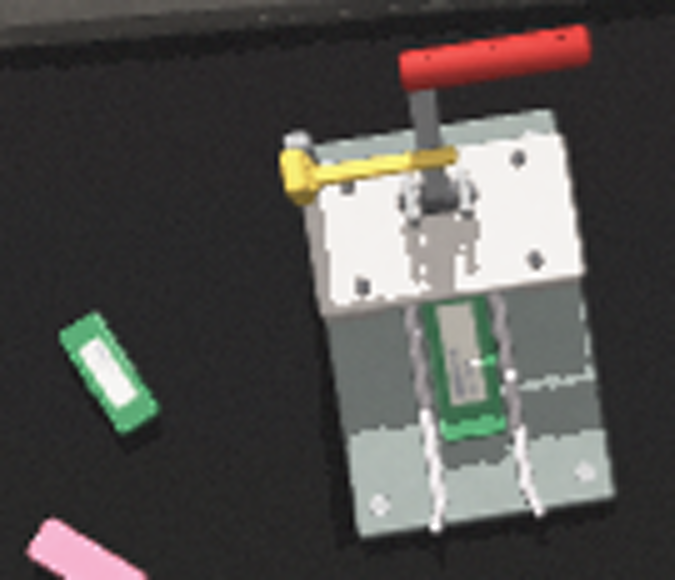

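View pics/scenec.png

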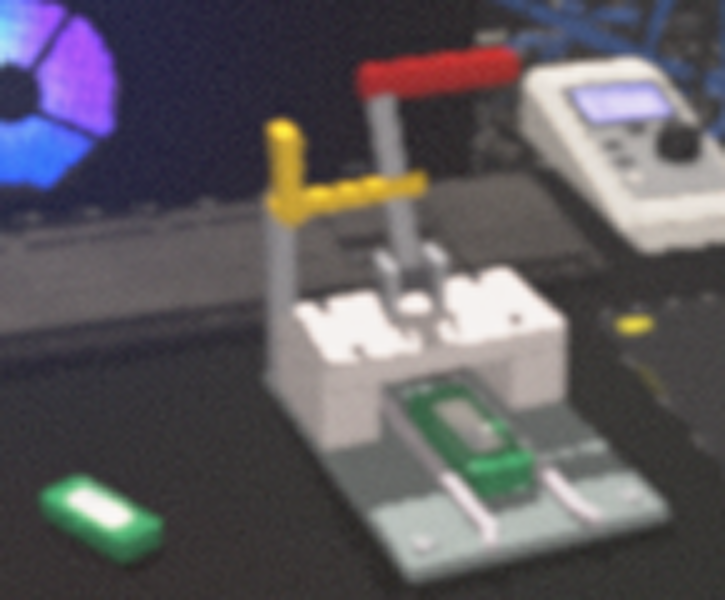

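The crops confirm the item in the channel is the larger green one, with its rear edge at about (472,425) in the top crop. The catch is closed and the lever is at rest. Next I'll fit the press pose.

```bash
cat > h.py <<'E'
import numpy as np
from rig import bot, vision
def proj(n,p):
    m=vision.camera_model(n); c=m["camera_from_world"]@np.r_[p,1]
    u=m["camera_matrix"]@np.array([c[0],-c[1],-c[2]]); return u[:2]/u[2]
def w(q,p):  # press mm -> world m
    x,y,t=q; p=np.array(p)/1000; c,s=np.cos(t),np.sin(t)
    return np.array([x+c*p[0]-s*p[1],y+s*p[0]+c*p[1],p[2]])
E
python3 - <<'E'
from h import *
from scipy.optimize import least_squares
T=lambda u,v:(u/5+215-.4,v/5+138-.4); S=lambda u,v:(u/5+230-.4,v/5+150-.4)
L=[("top",(-120,65,8),T(360,535)),("top",(-120,-65,10),T(613,492)),("top",(-12,65,55),T(328,305)),("top",(-12,-65,55),T(583,272)),("top",(60,-65,55),T(560,135)),
("top",(78.5,8,160),T(402,70)),("top",(78.5,-76,160),T(588,46)),("scene",(-12,-65,55),S(565,322)),("scene",(-12,65,55),S(325,372)),("scene",(-120,65,8),S(410,575)),("scene",(-120,-65,8),S(668,512)),("scene",(78.5,8,160),S(362,78)),("scene",(78.5,-76,160),S(518,65)),("scene",(44,60,157),S(283,123))]
f=lambda q:np.concatenate([(proj(n,w(q,p))-z) for n,p,z in L])
r=least_squares(f,[.6,.1,0],loss='soft_l1'); q=r.x; print(q.round(4),np.degrees(q[2])); print(f(q).reshape(-1,2).round(1).tolist())
for n,z in(("top",T(472,424)),("scene",S(497,468))):
    g=least_squares(lambda a:proj(n,w(q,(a[0],a[1],24)))-z,[-90,0]); print(n,g.x)
np.save("q.npy",q)
s=bot.read_state(); R=np.array(s['tcp_rot'])
for p in[(-150,0,230),(-115,0,30),(44,60,157),(35,-48,70)]: print(p,w(q,p),(R.T@(w(q,p)-s['position'])*1000).round(1))
E
```

```text
[0.5633 0.1349 0.1722] 9.863774016544621
[[-0.2, 0.6], [0.7, 1.2], [-1.5, 2.3], [0.8, 0.7], [0.7, -1.1], [-0.1, 0.4], [0.5, -0.4], [0.2, -0.9], [-1.0, -1.3], [-0.7, -1.3], [0.0, -1.3], [-0.2, 0.5], [-1.0, -1.0], [0.3, -0.1]]
top [-73.11453377   0.65957053]
scene [-82.88997072   4.98896204]
(-150, 0, 230) [0.41554478 0.1092315  0.23      ] [ 427.9 -587.1    1. ]
(-115, 0, 30) [0.4500274  0.11522722 0.03      ] [ 462.4 -580.7  200.9]
(44, 60, 157) [0.59639867 0.20157798 0.157     ] [ 629.3 -612.9   74.1]
(35, -48, 70) [0.60603278 0.09363269 0.07      ] [ 602.  -507.9  160.8]
```

```bash
python3 -m handwheel '[{"delta_rot":[0,0,0],"xyz":[34,-47,0],"hand":1},{"delta_rot":[0,0,0],"xyz":[68,-94,0],"hand":1},{"delta_rot":[0,0,0],"xyz":[102,-141,0],"hand":1},{"delta_rot":[0,0,0],"xyz":[136,-188,0],"hand":1},{"delta_rot":[0,0,0],"xyz":[170,-235,0],"hand":1}]'; python3 -m handwheel '[{"delta_rot":[0,0,0.04],"xyz":[34,-47,0],"hand":1},{"delta_rot":[0,0,0.08],"xyz":[68,-94,0],"hand":1},{"delta_rot":[0,0,0.12],"xyz":[102,-141,0],"hand":1},{"delta_rot":[0,0,0.172],"xyz":[136,-188,0],"hand":1},{"delta_rot":[0,0,0.172],"xyz":[170,-235,0],"hand":1}]'
cat >> h.py <<'E'
def to(p,q=None,hand=None):  # tool shift (mm) to bring TCP to press point p; yaw left
    q=np.load("q.npy") if q is None else q
    s=bot.read_state(); R=np.array(s['tcp_rot']); d=R.T@(w(q,p)-s['position'])*1000
    return d.round(1)
def where():
    q=np.load("q.npy"); s=bot.read_state(); d=(np.array(s['position'])-[q[0],q[1],0])*1000; c,sn=np.cos(q[2]),np.sin(q[2])
    R=np.array(s['tcp_rot']); return dict(t=s['time_s'],press=[round(float(v),1) for v in(c*d[0]+sn*d[1],-sn*d[0]+c*d[1],d[2])],yawrel=round(float(np.degrees(np.arctan2(R[1,0],R[0,0])-q[2])),1),tilt=R[2].round(3).tolist(),F=np.round(s['force'],1).tolist(),open=round(s['opening'],3),j=np.round(s['joint_positions'],1).tolist())
E
python3 -c "
from h import *
print(where()); print(to((-115,0,120)))"
```

```text
time_s: 0.72
position: [0.2917, -0.3079, 0.2304]
tcp_rot: [[0.942, 0.336, 0.0], [0.336, -0.942, 0.0], [0.0, -0.0, -1.0]]
force: [0.8, 0.1, 0.4]
opening: 0.515
grasp_force: 0.0
time_s: 1.35
position: [0.3726, -0.0296, 0.2306]
tcp_rot: [[0.985, 0.17, 0.001], [0.17, -0.985, -0.0], [0.001, 0.0, -1.0]]
force: [0.6, -0.4, 0.1]
opening: 0.02
grasp_force: 0.0
{'t': 1.35, 'press': [-216.1, -129.4, 230.6], 'yawrel': -0.1, 'tilt': [0.001, 0.0, -1.0], 'F': [0.6, -0.4, 0.1], 'open': 0.02, 'j': [-21.8, 10.7, 115.7, 0.0, 53.6, 58.4]}
[ 100.8 -129.5  110.6]
```

```bash
python3 -m handwheel '[{"delta_rot":[0,0,0],"xyz":[33,-43,20],"hand":1},{"delta_rot":[0,0,0],"xyz":[66,-86,50],"hand":1},{"delta_rot":[0,0,0],"xyz":[98,-129,90],"hand":1},{"delta_rot":[0,0,0],"xyz":[98,-129.5,130],"hand":1},{"delta_rot":[0,0,0],"xyz":[98,-129.5,130],"hand":1}]'
python3 - <<'E'
from h import *
import cv2
print(where())
a=vision.capture("scene")[170:270,260:380]; b=vision.capture("top")[170:254,260:350]
a=cv2.resize(a,None,fx=4,fy=4,interpolation=2); b=cv2.resize(b,None,fx=3.5,fy=3.5,interpolation=2)
o=np.zeros((400,480+315,3),np.uint8); o[:,:480]=a; o[:b.shape[0],480:]=b; cv2.imwrite("pics/m1.png",o[:,:,::-1])
E
```

```text
time_s: 1.98
position: [0.4441, 0.1137, 0.098]
tcp_rot: [[0.985, 0.173, -0.008], [0.173, -0.985, -0.0], [-0.008, -0.001, -1.0]]
force: [-0.2, 0.1, 0.6]
opening: 0.005
grasp_force: 0.0
{'t': 1.975, 'press': [-121.1, -0.5, 98.0], 'yawrel': 0.1, 'tilt': [-0.008, -0.001, -1.0], 'F': [-0.2, 0.1, 0.6], 'open': 0.005, 'j': [0.3, 31.1, 112.1, -0.0, 37.3, 80.4]}
```

View pics/m1.png

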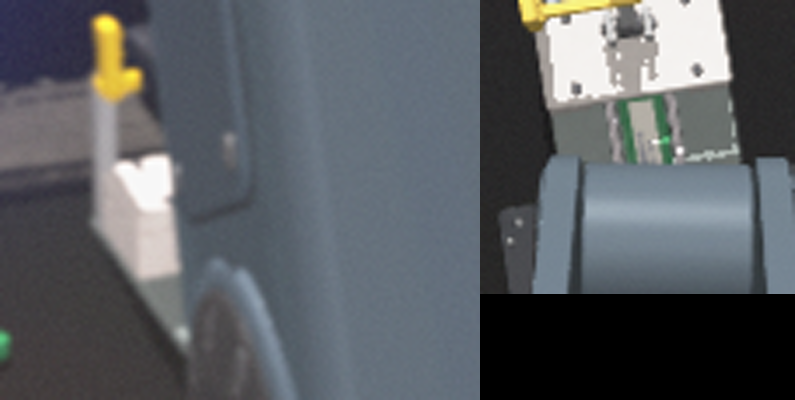

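The arm blocks both views here, so I'll go by numbers and force: lower, then push.

```bash
python3 -m handwheel '[{"delta_rot":[0,0,0],"xyz":[2,0,40],"hand":1},{"delta_rot":[0,0,0],"xyz":[2,0,70],"hand":1},{"delta_rot":[0,0,0],"xyz":[2,0,74],"hand":1},{"delta_rot":[0,0,0],"xyz":[2,0,74.5],"hand":1},{"delta_rot":[0,0,0],"xyz":[2,0,74.5],"hand":1}]'|grep -E "pos|force"; python3 -c "
from h import *
print(where())"; python3 -m handwheel '[{"delta_rot":[0,0,0],"xyz":[8,0,0],"hand":1},{"delta_rot":[0,0,0],"xyz":[16,0,0],"hand":1},{"delta_rot":[0,0,0],"xyz":[24,0,0],"hand":1},{"delta_rot":[0,0,0],"xyz":[32,0,0],"hand":1},{"delta_rot":[0,0,0],"xyz":[40,0,0],"hand":1}]'|grep -E "pos|force"; python3 -c "
from h import *
print(where())"
```

```text
position: [0.4499, 0.1132, 0.0276]
force: [-0.6, 0.4, -0.1]
grasp_force: 0.0
{'t': 2.7, 'press': [-115.5, -2.0, 27.6], 'yawrel': -0.0, 'tilt': [0.003, 0.0, -1.0], 'F': [-0.6, 0.4, -0.1], 'open': 0.01, 'j': [0.3, 39.7, 113.6, 0.0, 26.4, 80.5]}
position: [0.4885, 0.1204, 0.0259]
force: [-0.3, 0.3, 0.3]
grasp_force: 0.2
{'t': 3.325, 'press': [-76.2, -1.5, 25.9], 'yawrel': -0.0, 'tilt': [-0.001, -0.0, -1.0], 'F': [-0.3, 0.3, 0.3], 'open': 0.005, 'j': [1.1, 41.0, 107.8, -0.0, 31.2, 81.2]}
```

```bash
python3 -m handwheel '[{"delta_rot":[0,0,0],"xyz":[4,0,0],"hand":1},{"delta_rot":[0,0,0],"xyz":[8,0,0],"hand":1},{"delta_rot":[0,0,0],"xyz":[12,0,0],"hand":1},{"delta_rot":[0,0,0],"xyz":[16,0,0],"hand":1},{"delta_rot":[0,0,0],"xyz":[18,0,0],"hand":1}]'|grep -E "pos|force"; for i in 1 2 ; do python3 -m handwheel '[{"delta_rot":[0,0,0],"xyz":[1,0,0],"hand":1},{"delta_rot":[0,0,0],"xyz":[2,0,0],"hand":1},{"delta_rot":[0,0,0],"xyz":[3,0,0],"hand":1},{"delta_rot":[0,0,0],"xyz":[3,0,0],"hand":1},{"delta_rot":[0,0,0],"xyz":[3,0,0],"hand":1}]'|grep -E "pos|^force"; done;  python3 -c "
from h import *
print(where())"
```

```text
position: [0.5062, 0.1234, 0.0261]
force: [-0.8, 0.0, 0.1]
grasp_force: 0.3
position: [0.509, 0.1238, 0.0261]
force: [0.1, -0.5, -1.4]
position: [0.5098, 0.1241, 0.0259]
force: [-5.0, -2.0, 3.3]
{'t': 5.2, 'press': [-54.6, -1.5, 25.9], 'yawrel': -0.0, 'tilt': [-0.004, -0.0, -1.0], 'F': [-5.0, -2.0, 3.3], 'open': 0.002, 'j': [1.5, 41.8, 104.5, -0.0, 33.9, 81.6]}
```

```bash
for i in 1 2 ; do python3 -m handwheel '[{"delta_rot":[0,0,0],"xyz":[1,0,0],"hand":1},{"delta_rot":[0,0,0],"xyz":[2,0,0],"hand":1},{"delta_rot":[0,0,0],"xyz":[2,0,0],"hand":1},{"delta_rot":[0,0,0],"xyz":[2,0,0],"hand":1},{"delta_rot":[0,0,0],"xyz":[2,0,0],"hand":1}]'|grep -E "pos|^force"; done;  python3 -c "
from h import *
print(where())"
```

```text
position: [0.5099, 0.1242, 0.0258]
force: [-6.2, -2.9, 4.8]
position: [0.5099, 0.1243, 0.0257]
force: [-9.4, -4.4, 8.1]
{'t': 6.45, 'press': [-54.5, -1.3, 25.7], 'yawrel': 0.0, 'tilt': [-0.012, -0.001, -1.0], 'F': [-9.4, -4.4, 8.1], 'open': 0.002, 'j': [1.5, 41.9, 104.2, -0.1, 34.6, 81.7]}
```

```bash
python3 -m handwheel '[{"delta_rot":[0,0,0],"xyz":[-15,0,0],"hand":1},{"delta_rot":[0,0,0],"xyz":[-30,0,0],"hand":1},{"delta_rot":[0,0,0],"xyz":[-45,0,-50],"hand":1},{"delta_rot":[0,0,0],"xyz":[-60,0,-110],"hand":1},{"delta_rot":[0,0,0],"xyz":[-60,0,-170],"hand":1}]'|grep -E "pos|^force";
python3 -m handwheel '[{"delta_rot":[0,0,-0.18],"xyz":[-10,50,-40],"hand":1},{"delta_rot":[0,0,-0.36],"xyz":[-20,100,-40],"hand":1},{"delta_rot":[0,0,-0.54],"xyz":[-30,150,-40],"hand":1},{"delta_rot":[0,0,-0.72],"xyz":[-40,200,-40],"hand":1},{"delta_rot":[0,0,-0.9],"xyz":[-40,250,-40],"hand":1}]'|grep -E "pos|^force"
python3 - <<'E'
from h import *
import cv2
print(where())
a=vision.capture("scene")[150:270,270:370]; b=vision.capture("top")[140:254,255:345]
a=cv2.resize(a,None,fx=4,fy=4,interpolation=2); b=cv2.resize(b,None,fx=4,fy=4,interpolation=2)
o=np.zeros((480,760,3),np.uint8); o[:,:400]=a; o[:b.shape[0],400:]=b; cv2.imwrite("pics/m2.png",o[:,:,::-1])
E
```

```text
position: [0.4561, 0.1148, 0.1975]
force: [1.5, 0.5, -0.3]
position: [0.4603, -0.1374, 0.2365]
force: [2.1, -0.4, 0.4]
{'t': 7.7, 'press': [-148.2, -250.7, 236.5], 'yawrel': 48.7, 'tilt': [0.001, 0.003, -1.0], 'F': [2.1, -0.4, 0.4], 'open': 0.004, 'j': [-30.0, 18.6, 102.0, 0.0, 59.2, 1.4]}
```

View pics/m2.png

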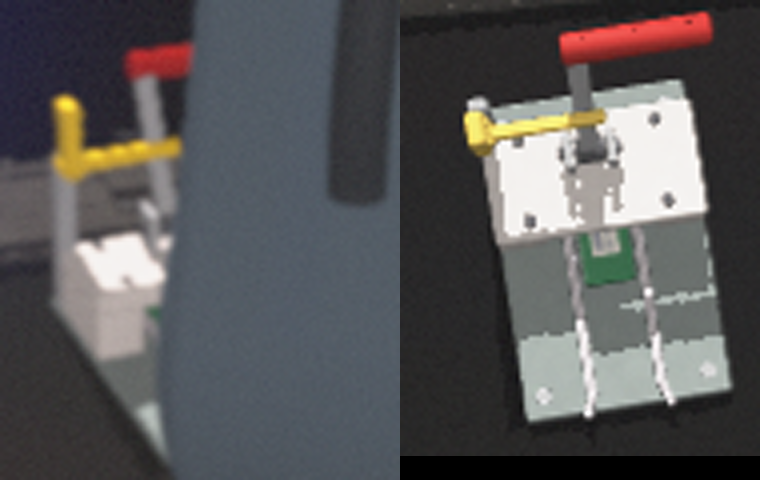

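The top view shows the mailer under the bridge, with its rear top edge at crop (610,282). Checking that against nearby references:

Run:
```python
from h import *
from scipy.optimize import least_squares
q=np.load("q.npy")
def inv(u,v,z):
    t=np.array([(u-400)/4+255-.4,v/4+140-.4]); return least_squares(lambda a:proj("top",w(q,(a[0],a[1],z)))-t,[-50,0]).x.round(1)
print("rear",inv(610,282,24),"bridge edge",inv(603,228,55),"mouth L R",inv(528,420,9),inv(731,386,9),"bridge corners",inv(500,243,55),inv(707,211,55),"far R",inv(687,97,55),"bar",inv(563,47,160),inv(711,27,160),"tab",inv(478,115,157),"guide ends",inv(588,412,16),inv(670,400,16))
```

```text
rear [-42.3   0.7] bridge edge [-11.6  -0. ] mouth L R [-118.5   64.1] [-117.1  -64.1] bridge corners [-11.1  62.6] [-11.  -63.6] far R [ 59.6 -62.5] bar [79.9  6.9] [ 78.6 -75.2] tab [50.1 58.6] guide ends [-119.4   26.3] [-119.9  -25. ]
```

The mailer's rear is at about -42, so it is against the stop, and the pose fit holds to about 2 mm. Next is the catch.

```bash
python3 -m handwheel '[{"delta_rot":[0,0,-0.18],"xyz":[56,-8,0],"hand":1},{"delta_rot":[0,0,-0.36],"xyz":[112,-14,0],"hand":1},{"delta_rot":[0,0,-0.54],"xyz":[168,-20,0],"hand":1},{"delta_rot":[0,0,-0.72],"xyz":[224,-27,0],"hand":1},{"delta_rot":[0,0,-0.72],"xyz":[280,-34,0],"hand":1}]'|grep -E "pos|^force"; python3 -c "
from h import *
print(where(),to((44,33,215)))"
```

```text
position: [0.579, 0.1231, 0.2362]
force: [0.9, -0.3, 0.1]
{'t': 8.425, 'press': [13.4, -14.3, 236.2], 'yawrel': 89.7, 'tilt': [0.0, 0.002, -1.0], 'F': [0.9, -0.3, 0.1], 'open': 0.005, 'j': [1.2, 27.2, 86.7, 0.0, 65.9, -8.4]} [47.5 30.3 21.3]
```

```bash
python3 -m handwheel '[{"delta_rot":[0,0,0],"xyz":[47,30,10],"hand":1},{"delta_rot":[0,0,0],"xyz":[47,30.5,20],"hand":1},{"delta_rot":[0,0,0],"xyz":[47,30.5,50],"hand":1},{"delta_rot":[0,0,0],"xyz":[47,30.5,82],"hand":1},{"delta_rot":[0,0,0],"xyz":[47,30.5,83],"hand":1}]'|grep -E "pos|^force"; python3 -c "
from h import *
print(where())"; python3 -m handwheel '[{"delta_rot":[0,0,0],"xyz":[5,0,0],"hand":1},{"delta_rot":[0,0,0],"xyz":[10,0,0],"hand":1},{"delta_rot":[0,0,0],"xyz":[15,0,0],"hand":1},{"delta_rot":[0,0,0],"xyz":[20,0,0],"hand":1},{"delta_rot":[0,0,0],"xyz":[25,0,0],"hand":1}]'|grep -E "pos|^force"; python3 -c "
from h import *
print(where())"
```

```text
position: [0.5978, 0.1712, 0.1505]
force: [-0.4, -0.1, 0.6]
{'t': 9.05, 'press': [40.2, 29.8, 150.5], 'yawrel': 89.6, 'tilt': [0.0, -0.006, -1.0], 'F': [-0.4, -0.1, 0.6], 'open': 0.007, 'j': [5.7, 35.6, 86.4, -0.0, 58.3, -3.8]}
position: [0.5966, 0.1967, 0.1537]
force: [0.5, -1.0, 0.8]
{'t': 9.675, 'press': [43.4, 55.1, 153.7], 'yawrel': 89.7, 'tilt': [-0.0, 0.002, -1.0], 'F': [0.5, -1.0, 0.8], 'open': 0.006, 'j': [8.1, 35.6, 85.7, -0.0, 58.6, -1.5]}
```

```bash
python3 -m handwheel '[{"delta_rot":[0,0,0],"xyz":[7,0,1.5],"hand":1},{"delta_rot":[0,0,0],"xyz":[15,0,4.5],"hand":1},{"delta_rot":[0,0,0],"xyz":[20,0,9],"hand":1},{"delta_rot":[0,0,0],"xyz":[24,0,14],"hand":1},{"delta_rot":[0,0,0],"xyz":[27,0,18],"hand":1}]'|grep -E "pos|^force"; python3 -m handwheel '[{"delta_rot":[0,0,0],"xyz":[1,0,2],"hand":1},{"delta_rot":[0,0,0],"xyz":[2,0,4],"hand":1},{"delta_rot":[0,0,0],"xyz":[2,0,5],"hand":1},{"delta_rot":[0,0,0],"xyz":[2,0,5],"hand":1},{"delta_rot":[0,0,0],"xyz":[2,0,5],"hand":1}]'|grep -E "pos|^force"; python3 -c "
from h import *
print(where())"
```

```text
position: [0.5913, 0.2234, 0.1345]
force: [0.5, -1.3, 0.9]
position: [0.5912, 0.2252, 0.1305]
force: [-1.7, -0.5, 5.6]
{'t': 10.925, 'press': [43.0, 84.1, 130.5], 'yawrel': 89.7, 'tilt': [0.0, 0.0, -1.0], 'F': [-1.7, -0.5, 5.6], 'open': 0.005, 'j': [10.7, 37.7, 85.9, 0.0, 56.4, 1.2]}
```

```bash
python3 -m handwheel '[{"delta_rot":[0,0,0],"xyz":[2,0,-30],"hand":1},{"delta_rot":[0,0,0],"xyz":[2,0,-80],"hand":1},{"delta_rot":[0,0,0],"xyz":[2,0,-120],"hand":1},{"delta_rot":[0,0,0],"xyz":[-45,10,-125],"hand":0},{"delta_rot":[0,0,0],"xyz":[-90,20,-125],"hand":0}]'|grep -E "pos|^force"; python3 -m handwheel '[{"delta_rot":[0,0,0],"xyz":[-45,10,0],"hand":0},{"delta_rot":[0,0,0],"xyz":[-90,10,0],"hand":0},{"delta_rot":[0,0,0],"xyz":[-140,10,0],"hand":0},{"delta_rot":[0,0,0],"xyz":[-190,0,0],"hand":0},{"delta_rot":[0,0,0],"xyz":[-190,0,0],"hand":0}]'|grep -E "pos|^force"
python3 - <<'E'
from h import *
import cv2
print(where(),to((80,-48,148)))
a=vision.capture("scene")[140:270,260:370]; b=vision.capture("top")[140:254,255:345]
a=cv2.resize(a,None,fx=4,fy=4,interpolation=2); b=cv2.resize(b,None,fx=4,fy=4,interpolation=2)
o=np.zeros((520,800,3),np.uint8); o[:,:440]=a; o[:b.shape[0],440:]=b; cv2.imwrite("pics/m3.png",o[:,:,::-1])
E
```

```text
position: [0.6269, 0.1394, 0.2561]
force: [1.3, 0.8, -0.2]
position: [0.6576, -0.0518, 0.2543]
force: [0.4, 0.4, -0.3]
{'t': 12.175, 'press': [60.9, -200.2, 254.3], 'yawrel': 89.4, 'tilt': [-0.001, -0.0, -1.0], 'F': [0.4, 0.4, -0.3], 'open': 0.493, 'j': [-14.2, 31.7, 75.2, -0.0, 73.1, -23.4]} [152.4  17.4 106.2]
```

View pics/m3.png

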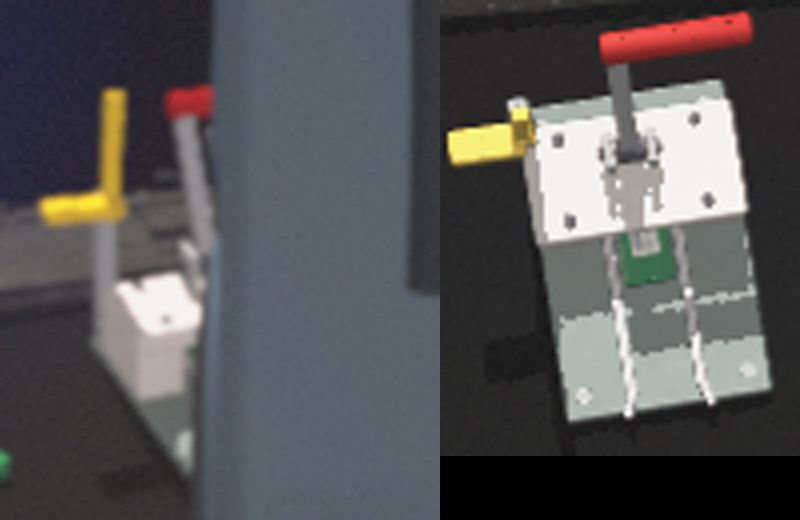

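The catch is fully flipped: its tab lies outward at (480,143), its bar stands upright, and the lever is still at rest. Next I'll straddle the handle.

```bash
python3 -m handwheel '[{"delta_rot":[0,0,0],"xyz":[50,6,0],"hand":0},{"delta_rot":[0,0,0],"xyz":[100,12,0],"hand":0},{"delta_rot":[0,0,0],"xyz":[152,17.5,0],"hand":0},{"delta_rot":[0,0,0],"xyz":[152,17.5,0],"hand":0},{"delta_rot":[0,0,0],"xyz":[152,17.5,20],"hand":0}]'|grep -E "pos|^force"; python3 -c "
from h import *
print(where())";  python3 -m handwheel '[{"delta_rot":[0,0,0],"xyz":[0,0,20],"hand":0},{"delta_rot":[0,0,0],"xyz":[0,0,40],"hand":0},{"delta_rot":[0,0,0],"xyz":[0,0,60],"hand":0},{"delta_rot":[0,0,0],"xyz":[0,0,80],"hand":0},{"delta_rot":[0,0,0],"xyz":[0,0,84],"hand":0}]'|grep -E "pos|^force"; python3 -c "
from h import *
print(where())"
```

```text
position: [0.6505, 0.1071, 0.2366]
force: [0.4, 0.0, -0.7]
{'t': 12.9, 'press': [81.1, -42.3, 236.6], 'yawrel': 89.9, 'tilt': [-0.001, 0.005, -1.0], 'F': [0.4, 0.0, -0.7], 'open': 0.499, 'j': [-0.3, 32.5, 76.6, -0.0, 70.6, -10.1]}
position: [0.6483, 0.1053, 0.1494]
force: [-0.3, 0.5, 0.1]
{'t': 13.525, 'press': [78.6, -43.7, 149.4], 'yawrel': 89.7, 'tilt': [0.0, -0.003, -1.0], 'F': [-0.3, 0.5, 0.1], 'open': 0.5, 'j': [-0.5, 38.0, 81.2, -0.0, 61.0, -10.1]}
```

```bash
for i in 1 2; do python3 -m handwheel '[{"delta_rot":[0,0,0],"xyz":[-0.5,-9,0],"hand":0},{"delta_rot":[0,0,0],"xyz":[-0.5,-18,0],"hand":0},{"delta_rot":[0,0,0],"xyz":[-1,-27,0],"hand":0},{"delta_rot":[0,0,0],"xyz":[-1,-36,0],"hand":0},{"delta_rot":[0,0,0],"xyz":[-1,-45,0],"hand":0}]'|grep -E "pos|^force"; done;  python3 -c "
from h import *
print(where())"; python3 -m handwheel '[{"delta_rot":[0,0,0],"xyz":[0,-3,0],"hand":0},{"delta_rot":[0,0,0],"xyz":[0,-6,0],"hand":0},{"delta_rot":[0,0,0],"xyz":[0,-8,0],"hand":0},{"delta_rot":[0,0,0],"xyz":[0,-10,0],"hand":0},{"delta_rot":[0,0,0],"xyz":[0,-10,0],"hand":0}]'|grep -E "pos|^force"; python3 -c "
from h import *
print(where())"
```

```text
position: [0.6093, 0.0966, 0.1542]
force: [5.6, 0.8, 3.3]
position: [0.5643, 0.0882, 0.1526]
force: [7.5, 0.9, -6.9]
{'t': 14.775, 'press': [-7.1, -46.2, 152.6], 'yawrel': 89.7, 'tilt': [-0.001, 0.01, -1.0], 'F': [7.5, 0.9, -6.9], 'open': 0.5, 'j': [-2.3, 31.8, 94.6, 0.1, 53.1, -11.9]}
position: [0.5555, 0.0865, 0.1523]
force: [8.4, 1.5, -6.6]
{'t': 15.4, 'press': [-16.0, -46.3, 152.3], 'yawrel': 89.6, 'tilt': [-0.001, 0.011, -1.0], 'F': [8.4, 1.5, -6.6], 'open': 0.505, 'j': [-2.6, 31.2, 96.0, 0.1, 52.2, -12.1]}
```

```bash
for i in 1 2 3; do python3 -m handwheel '[{"delta_rot":[0,0,0],"xyz":[0,-2,0],"hand":0},{"delta_rot":[0,0,0],"xyz":[0,-3,0],"hand":0},{"delta_rot":[0,0,0],"xyz":[0,-4,0],"hand":0},{"delta_rot":[0,0,0],"xyz":[0,-4,0],"hand":0},{"delta_rot":[0,0,0],"xyz":[0,-4,0],"hand":0}]'|grep -E "^force"; python3 -c "
from h import *
print(where())";done
```

```text
force: [9.8, 1.3, -6.9]
{'t': 16.025, 'press': [-19.4, -46.4, 152.3], 'yawrel': 89.6, 'tilt': [-0.002, 0.012, -1.0], 'F': [9.8, 1.3, -6.9], 'open': 0.504, 'j': [-2.6, 30.9, 96.5, 0.1, 51.9, -12.2]}
force: [11.0, 1.5, -8.0]
{'t': 16.65, 'press': [-22.9, -46.5, 152.4], 'yawrel': 89.6, 'tilt': [-0.002, 0.013, -1.0], 'F': [11.0, 1.5, -8.0], 'open': 0.5, 'j': [-2.7, 30.7, 97.0, 0.1, 51.5, -12.3]}
force: [16.3, 4.6, -12.9]
{'t': 17.275, 'press': [-23.3, -46.5, 152.5], 'yawrel': 89.6, 'tilt': [-0.002, 0.021, -1.0], 'F': [16.3, 4.6, -12.9], 'open': 0.5, 'j': [-2.8, 30.5, 97.4, 0.2, 50.8, -12.4]}
```

Run:
```python
from h import *
import cv2
a=vision.capture("scene")[140:270,260:370]; b=vision.capture("top")[140:254,255:345]
a=cv2.resize(a,None,fx=4,fy=4,interpolation=2); b=cv2.resize(b,None,fx=4,fy=4,interpolation=2)
o=np.zeros((520,800,3),np.uint8); o[:,:440]=a; o[:b.shape[0],440:]=b; cv2.imwrite("pics/m4.png",o[:,:,::-1]); print(where())
```

```text
{'t': 17.375, 'press': [-23.3, -46.5, 152.5], 'yawrel': 89.6, 'tilt': [-0.002, 0.021, -1.0], 'F': [16.7, 4.2, -13.1], 'open': 0.495, 'j': [-2.8, 30.5, 97.4, 0.2, 50.8, -12.4]}
```

View pics/m4.png

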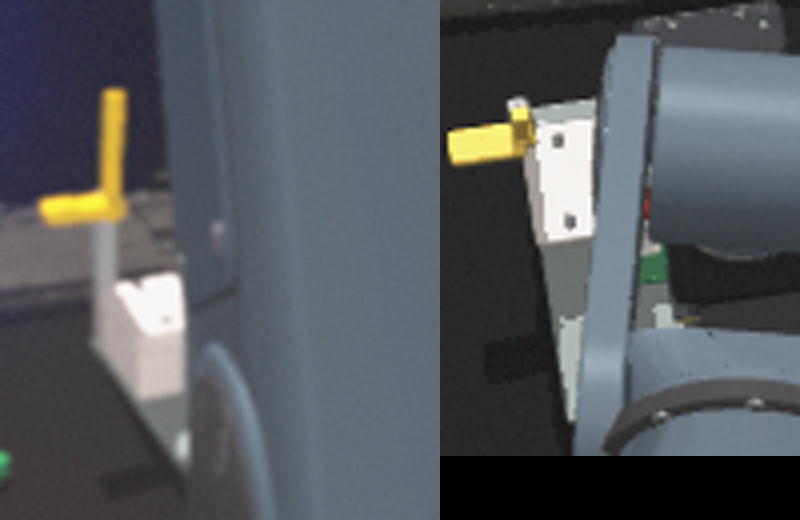

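The catch is still flipped, with its tab at (480,143). The red bar shows at (648,207), over the bridge's mouth side, and the mailer's rear edge is still at row 282. The lever is at its stop, so I'm handing in.

```bash
python3 -c "
from rig import workorder
print(workorder.hand_in())"
```

```text
the job is handed in; nothing more can be done
None
```

The job is handed in, with no verdict returned: the mailer is against the end stop, the catch is flipped fully outward, and the lever is held pulled at its stop with about 17 N; the pad's clamping could not be seen, and I kept clear of the bystanders but did not check them at the end.

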